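# Restock the soap drawer and push it home

## Robot

A 6-joint arm with a two-finger parallel gripper is mounted at the origin on the work surface. World frame = base frame: x ahead of the robot, y to its left, z up, the work surface at z = 0. Lengths are in m, angles in degrees, forces in N, time in s.
With the tool pointing down it reaches from about 0.3 to 0.75 m from the base axis. Payload 8.5 kg.
Tool frame: the origin (TCP) lies between the finger pads; the fingertips stand 17 mm ahead of it and the grasp point (between the pads) lies 2 mm behind it; z points along the fingers, y is the direction in which the jaws open and shut (so a half turn about z gives the same grasp; the last joint's range is limited). The gripper opens to 85 mm and grips with 20 to 120 N. Pads are 22 mm wide; open, the fingers measure 114 mm over their backs; the gripper's body (76 mm by 85 mm) begins 54 mm behind the grasp point. The pads swing forward as they close: fully open they stand 13 mm farther back than shut.
Start: joints at [51.778, 21.807, 74.336, -0, 83.858, -12.336], TCP at [0.24, 0.495, 0.248] pointing down, gripper open.
Joint ranges: [-178.18, 178.18], [-50.72, 133.34], [12.68, 142.11], [-81.47, 261.47], [9.98, 163.14], [-165.26, 165.26]. Speed limits (degrees/s): [136.94, 136.94, 180, 180, 180, 180].

## Interface

Orientations are given as a 3x3 rotation matrix whose columns are the frame's x, y, z axes.
In Python, from rig import readout, eyes, env gives the robot as it stands.
- The arm moves only by the tool arm_command, never from a script. Its argument "rows" is text: rows parted by semicolons, each of 7 numbers parted by spaces: the closure, from 0 (fully open) to 1 (shut), then the shift along the tool's x, y, z in mm, then the turn, a rotation vector about the tool's x, y, z in degrees. In form: grip dx dy dz rx ry rz; .... A call has 1 to 5 rows; each row shifts and turns the commanded pose from where the row before left it, along the tool's axes as they then stand; what a row does not reach is not made up. A row lasts 1/12 s, in which the tool goes at most 41.7 mm and 7.16 degrees, less where a joint would pass 70% of its speed; a pose out of reach is approached as far as the arm can. A call with a gripper value outside its range is refused whole. The fingers move at their own pace and stop on an object; "squeeze" is the grip in N (left out, the last holds). Time passes only in rows, so rows that do not move let the fingers close. It gives the time, the measured TCP pose, the force and the opening at its end, in the units of the state.
- readout.observe(): the state, without advancing time (a new reading comes with each control period).
- eyes.get_image(name): name is "scene" or "top" or "wrist"; returns the picture (384x512x3 uint8, red, green, blue); there is no depth.
- eyes.camera_model(name): a dict with "mtx" (3x3 intrinsics, pixels), "view" (4x4, takes a point from world to camera coordinates). Camera axes: x right, y up, looking along -z (the intrinsics and any distortion apply to the point x, -y, -z); pixel columns grow to the right and rows downward; lengths in m; the calibration is good to about 2 mm. The wrist camera is an equidistant fisheye: a pixel r from the principal point sees the ray r / f radians off the axis. A picture is of the moment at which its call begins: read the wrist's pose just before it. camera_model takes no time and is no camera call; for the wrist camera it gives the pose at the moment of the call.
- env.close_job(): hands the job in, once; it reports no verdict.
The state is a dict: "time_s": time; "q": joint angles; "qvel": joint speeds; "joint_efforts": joint torques, N m; "position": TCP position; "tool_rot": TCP orientation; "ft_force": force on the tool from outside, world axes, zero at the start; "wrist_torque": the same for the moment, N m; "grip_width": finger opening in m.
Only numpy, scipy, OpenCV 4.12 (cv2) and the standard library are available. Lean on these libraries where they do the work, as an engineer would, in place of code of your own. Each camera call takes 0.05 s, during which the arm holds its last target. There are 200 camera calls.

## Task

Put the three soap plugs from the bamboo tray into the open drawer of the little teak soap chest, one standing in each well, then push the drawer home until its spring catch clicks and holds it. How far in the catch sits differs every time, so feel for the click and the stop; push gently, do not ram the drawer against its stop, and leave the other things on the shelf where they are.

Things in the scene. Friction and masses are not known exactly. Their poses are not given: they have to be found in the camera images.
- chest: Low teak soap chest fixed on the surface, 180 deep (x) x 270 wide (y) x 85 mm high, woven rattan strips on its roof. Origin: centre of its underside. Its -x side (facing the robot, give or take the yaw) is open and the drawer comes out there, along chest -x.
- drawer_slide (a joint): How far the drawer is pulled out (m): 0 = front face flush with the chest's open face (never reached), 0.125 = fully out; starts 0.097 to 0.118. 0.65 kg, slides with about 1.5 N of friction plus 8 N per m/s. The catch holds it at a value between 0.006 and 0.046 that differs every episode and is not measured; the front then still stands 6 to 46 mm proud of the chest.
- catch (a joint): Lift of the hidden spring catch inside the chest (m), out of reach and sight: 0 = hanging free, about 0.004 on top of its hump, about 0.0015 with the drawer seated. Pushing in, the drawer runs freely until 14 mm before its seat, then resists with up to about 6 N until over the hump 6 mm before the seat; then it pulls itself in and stays. Let go before the hump, it springs back.
- drawer: The drawer. Its teak front panel is 12 thick (x) x 240 wide (y) x 58 mm high, lower edge 10 mm above the surface, with two round wooden knobs 20 mm across standing 21 mm out, 80 mm to either side of the middle. The plain middle is where to push. Origin 90 mm behind the front face (drawer +x), at the level of the surface.
- push_face (a point): Middle of the drawer front's outer face, 39 mm above the surface; axes as the chest's, so pushing home is along +x. 1.5 mm past the drawer's seat is a firm rubber stop: a slow push that is stopped by 10 to 12 N has gone over the hump and onto the stop, and the drawer stays seated when let go. Over 18 N counts as ramming it.
- tray: Fixed low bamboo slab, 190 (x) x 100 (y) x 10 mm high, origin at the centre of its underside; the three soaps stand on it in a row along its x, about 60 mm apart.
- well0 (a point): Centre of the floor of well 0 (right, -y side) in the drawer's wooden deck, 18 mm above the surface: a square recess 46 x 46 mm, 6 mm deep; wells lie 66 mm apart along y, the flat deck around them is 24 mm above the surface, the front panel's inner face 32 mm from the well's centre. Axes as the chest's.
- well1 (a point): Centre of the floor of well 1 (middle) in the drawer's wooden deck, 18 mm above the surface: a square recess 46 x 46 mm, 6 mm deep; wells lie 66 mm apart along y, the flat deck around them is 24 mm above the surface, the front panel's inner face 32 mm from the well's centre. Axes as the chest's.
- well2 (a point): Centre of the floor of well 2 (left, +y side) in the drawer's wooden deck, 18 mm above the surface: a square recess 46 x 46 mm, 6 mm deep; wells lie 66 mm apart along y, the flat deck around them is 24 mm above the surface, the front panel's inner face 32 mm from the well's centre. Axes as the chest's.
- soap0_center (a point): Centre (half-way up) of soap plug 0, an upright cream cylinder 34 mm across and 36 mm high, 35 g give or take, standing on the tray (its foot 10 mm above the surface). The three are alike; any soap may go in any well.
- soap0: The same soap plug 0; origin at the centre of its underside.
- soap1_center (a point): Centre (half-way up) of soap plug 1, an upright cream cylinder 34 mm across and 36 mm high, 35 g give or take, standing on the tray (its foot 10 mm above the surface). The three are alike; any soap may go in any well.
- soap1: The same soap plug 1; origin at the centre of its underside.
- soap2_center (a point): Centre (half-way up) of soap plug 2, an upright cream cylinder 34 mm across and 36 mm high, 35 g give or take, standing on the tray (its foot 10 mm above the surface). The three are alike; any soap may go in any well.
- soap2: The same soap plug 2; origin at the centre of its underside.
- bottle: Bystander: green glass bottle with a wooden cap, 60 mm across, 170 mm high, origin at the centre of its underside.
- bowl: Bystander: white ceramic bowl, 120 mm across, 50 mm high, origin at the centre of its underside.
- cup: Bystander: bamboo cup, 68 mm across, 100 mm high, origin at the centre of its underside.
- dipper: Bystander: red plastic water dipper, 110 mm across and 90 mm high, with a flat handle to its +y reaching 183 mm from its axis; origin at the centre of its underside.
Things that resemble listed ones, but are neither listed nor needed, are in the scene too. What is shaped like the soap0 but blue is not meant. Leave any green look-alike of the soap1 alone.

How it is judged:
By the outcome, as a careful person would: the job done as asked, in the order asked, and still so for the second after the job is handed in, with the robot touching nothing.
It also fails if it takes over 72 s, if anything falls off the work surface, if the arm or the gripper's body presses on something with over 40 N, if the wrist force passes 120 N, or if a joint passes its speed limit or range.

## Working session

There is one attempt and no reset: what is moved stays moved. The work goes in short steps, Python scripts to look and compute and a tool call to move; the robot and the scene stay as the last step left them, time stands still between calls to the robot, and variables do not carry over. Pictures are saved under pics/ and viewed, about 8 in all and at most 12, crops included, and the job is handed in when it is done.

Besides the shell and the picture viewer there is one more tool, called after "Call:" by a JSON object that holds its "fn" and its "kwargs", one argument or row to a line. arm_command: Moves the arm, as the interface text tells. Its arguments: {"type":"object","properties":{"rows":{"type":"string"},"squeeze":{"type":"number"}},"required":["rows"]}

```bash
ls; mkdir -p pics; python3 - <<'E'
from rig import readout, eyes
import cv2, numpy as np
s=readout.observe();print({k:np.round(v,3).tolist() for k,v in s.items()})
a=eyes.get_image("top");b=eyes.get_image("scene")
for n,i in(("top0",a),("scene0",b)):
    cv2.imwrite(f"pics/{n}.png",i[:,:,::-1])
    m=eyes.camera_model(n[:-1]);print(n,np.round(m["mtx"],1).tolist(),np.round(m["view"],3).tolist(),m.keys())
E
```

```text
pics
{'time_s': 0.0, 'q': [51.778, 21.842, 74.385, -0.001, 83.858, -12.335], 'qvel': [-0.01, 0.026, 0.001, -0.068, -0.151, 0.032], 'joint_efforts': [0.002, -44.845, -23.129, -0.0, 0.005, 0.0], 'position': [0.24, 0.495, 0.248], 'tool_rot': [[-0.9, 0.437, -0.001], [0.437, 0.9, -0.001], [0.0, -0.001, -1.0]], 'ft_force': [-0.553, -0.901, -0.509], 'wrist_torque': [0.001, 0.045, -0.012], 'grip_width': 0.085}
top0 [[448.4, 0.0, 255.0], [0.0, 448.4, 190.3], [0.0, 0.0, 1.0]] [[0.022, -1.0, 0.013, -0.005], [0.991, 0.023, 0.131, -0.499], [-0.131, 0.01, 0.991, -1.356], [0.0, 0.0, 0.0, 1.0]] dict_keys(['mtx', 'view'])
scene0 [[451.8, 0.0, 262.2], [0.0, 451.8, 192.0], [0.0, 0.0, 1.0]] [[0.404, 0.914, 0.014, -0.229], [-0.644, 0.274, 0.715, 0.29], [0.65, -0.298, 0.699, -1.555], [0.0, 0.0, 0.0, 1.0]] dict_keys(['mtx', 'view'])
```

View pics/top0.png

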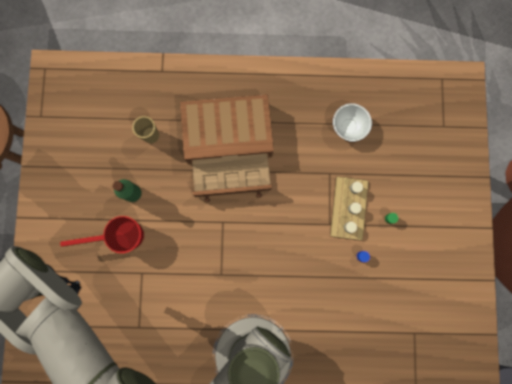

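View pics/scene0.png

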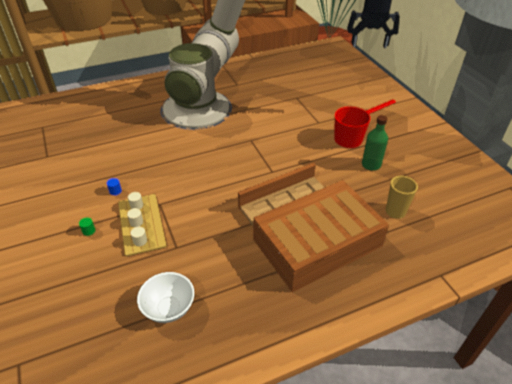

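Top view shows the chest at about (228,125), the drawer with its wells at about (212..252,180), and the tray with cream plugs at (358,187), (355,208) and (351,227). Things that could be taken for soaps: the three cream plugs (wanted), the blue plug (363,257) and the green plug (392,218), both of which stay. The bowl is at (352,122) and the bottle, dipper and cup are on the left, away from the path.

```bash
cat > h.py <<'E'
from rig import readout, eyes
import cv2, numpy as np
def ray(n,uv,m=None):
    m=m or eyes.camera_model(n);K=m["mtx"];V=np.array(m["view"]);R=V[:3,:3];c=-R.T@V[:3,3]
    d=np.array([(uv[0]-K[0][2])/K[0][0],(uv[1]-K[1][2])/K[1][1]])
    if n=="wrist":
        r=np.hypot(*d);d=np.array([d[0]/r*np.sin(r),-d[1]/r*np.sin(r),-np.cos(r)])
    else: d=np.array([d[0],-d[1],-1])
    return c,R.T@d
def onz(n,uv,z,m=None):
    c,d=ray(n,uv,m);return c+d*(z-c[2])/d[2]
def blobs(mask,amin):
    k,_,st,ce=cv2.connectedComponentsWithStats(mask.astype(np.uint8))
    return [(ce[i].round(1).tolist(),st[i].tolist()) for i in range(1,k) if st[i][4]>=amin]
E
python3 - <<'E'
from h import *
im=cv2.imread("pics/top0.png");hsv=cv2.cvtColor(im,cv2.COLOR_BGR2HSV)
x,y=320,165
m=(hsv[:,:,1]<75)&(hsv[:,:,2]>190);m[:165]=0;m[280:]=0;m[:,:320]=0;m[:,420:]=0
for c,s in blobs(m,15): print(c,s,onz("top",c,.046).round(4))
t=(hsv[:,:,0]>15)&(hsv[:,:,0]<35);
a=cv2.resize(im[165:275,320:410],None,fx=5,fy=5,interpolation=2)
b=cv2.resize(im[145:205,180:284],None,fx=4,fy=4,interpolation=2)
o=np.zeros((550,450+330,3),np.uint8);o[:550,:450]=a;b=cv2.resize(im[145:205,180:284],(330,190),interpolation=2);o[:190,450:]=b
cv2.imwrite("pics/crop1.png",o)
E
```

```text
[357.0, 186.3] [352, 182, 11, 10, 86] [ 0.517  -0.3077  0.046 ]
[355.3, 207.3] [350, 203, 11, 10, 88] [ 0.452 -0.302  0.046]
[351.0, 226.4] [346, 222, 11, 10, 87] [ 0.3933 -0.2884  0.046 ]
```

View pics/crop1.png

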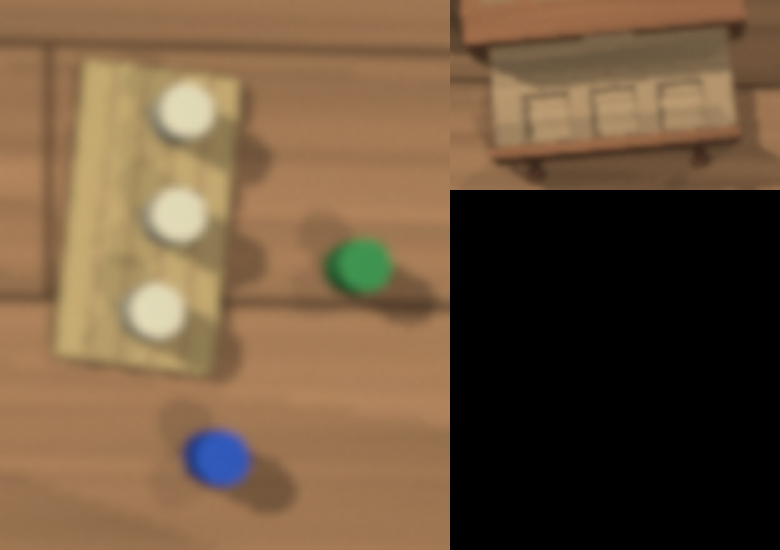

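The crop confirms three cream plugs on the bamboo slab. Green and blue stand off the tray. Wells are at about (232±20,180) in the top view.

```bash
python3 - <<'E'
from h import *
f=lambda c:(180+(c[0]-450)/3.173,145+c[1]/3.167)
w=[onz("top",f(c),.021) for c in ((682,104),(615,112),(548,118))];print("wells",np.round(w,4).tolist())
e=[onz("top",f(c),.068) for c in((495,152),(739,132))];print("front",np.round(e,4).tolist())
g=lambda c:(320+c[0]/5,165+c[1]/5)
t=[onz("top",g(c),.01) for c in((84,62),(240,80),(215,374),(55,355))];print("tray",np.round(t,4).tolist())
m=eyes.camera_model("wrist");V=np.array(m["view"]);s=readout.observe();T=np.array(s["tool_rot"])
print(np.round(m["mtx"],1).tolist(),"cam in tool",np.round(T.T@(-V[:3,:3].T@V[:3,3]-s["position"]),3),"axes",np.round(T.T@V[:3,:3].T,2).tolist())
E
```

```text
wells [[0.5398, 0.0127, 0.021], [0.5302, 0.0786, 0.021], [0.5226, 0.1444, 0.021]]
front [[0.4818, 0.1893, 0.068], [0.5065, -0.042, 0.068]]
tray [[0.5493, -0.2524, 0.01], [0.5401, -0.3515, 0.01], [0.3545, -0.3338, 0.01], [0.364, -0.2339, 0.01]]
[[297.3, 0.0, 251.4], [0.0, 297.3, 194.2], [0.0, 0.0, 1.0]] cam in tool [ 0.077  0.001 -0.126] axes [[-0.0, 0.95, 0.3], [1.0, 0.0, -0.0], [-0.0, 0.3, -0.95]]
```

Call:
{"fn": "arm_command", "kwargs": {
  "rows": "0.3 0 0 0 0 0 -6.5;0.3 0 0 0 0 0 -6.5;0.3 0 0 0 0 0 -6.5;0.3 0 0 0 0 0 -6.5;0.3 0 0 0 0 0 -6.4",
  "squeeze": 25
}}

```text
time_s: 0.52
position: [0.24, 0.4947, 0.2479]
tool_rot: [[-0.993, -0.119, -0.001], [-0.119, 0.993, -0.001], [0.001, -0.001, -1.0]]
ft_force: [-0.6, -0.5, 0.3]
grip_width: 0.0597
```

Call:
{"fn": "arm_command", "kwargs": {
  "rows": "0.3 -17.6 -36.8 0 0 0 0;0.3 -17.6 -36.8 0 0 0 0;0.3 -17.6 -36.8 0 0 0 0;0.3 -17.6 -36.8 0 0 0 0;0.3 -17.6 -36.8 0 0 0 0"
}}

```text
time_s: 0.93
position: [0.3488, 0.3203, 0.2481]
tool_rot: [[-0.993, -0.114, -0.0], [-0.114, 0.993, -0.0], [0.0, -0.0, -1.0]]
ft_force: [1.2, 0.8, 0.1]
grip_width: 0.0597
```

Call:
{"fn": "arm_command", "kwargs": {
  "rows": "0.3 -17.6 -36.8 0 0 0 0;0.3 -17.6 -36.8 0 0 0 0;0.3 -17.6 -36.8 0 0 0 0;0.3 -17.6 -36.8 0 0 0 0;0.3 -17.6 -36.8 0 0 0 0"
}}

```text
time_s: 1.35
position: [0.4572, 0.1472, 0.2482]
tool_rot: [[-0.994, -0.113, -0.0], [-0.113, 0.994, 0.0], [0.0, 0.0, -1.0]]
ft_force: [1.2, 1.1, 0.2]
grip_width: 0.0599
```

Call:
{"fn": "arm_command", "kwargs": {
  "rows": "0.3 -17.6 -36.8 0 0 0 0;0.3 -17.6 -36.8 0 0 0 0;0.3 0 0 0 0 0 0;0.3 0 0 0 0 0 0;0.3 0 0 0 0 0 0"
}}

```text
time_s: 1.77
position: [0.4997, 0.0802, 0.248]
tool_rot: [[-0.994, -0.113, -0.001], [-0.113, 0.994, 0.0], [0.001, 0.0, -1.0]]
ft_force: [0.1, 0.5, -0.3]
grip_width: 0.0598
```

```bash
python3 - <<'E'
from h import *
import json
s=readout.observe();m=eyes.camera_model("wrist");a=eyes.get_image("wrist")
cv2.imwrite("pics/w1.png",cv2.resize(a[:,:,::-1],(768,576),interpolation=2));np.savez("w1",K=m["mtx"],V=m["view"],im=a)
print({k:np.round(s[k],3).tolist() for k in("time_s","position","tool_rot","ft_force","grip_width","q")})
E
```

```text
{'time_s': 1.767, 'position': [0.5, 0.08, 0.248], 'tool_rot': [[-0.994, -0.113, -0.001], [-0.113, 0.994, 0.0], [0.001, 0.0, -1.0]], 'ft_force': [0.065, 0.472, -0.341], 'grip_width': 0.06, 'q': [-4.319, 17.435, 81.12, 0.015, 81.506, -100.812]}
```

View pics/w1.png

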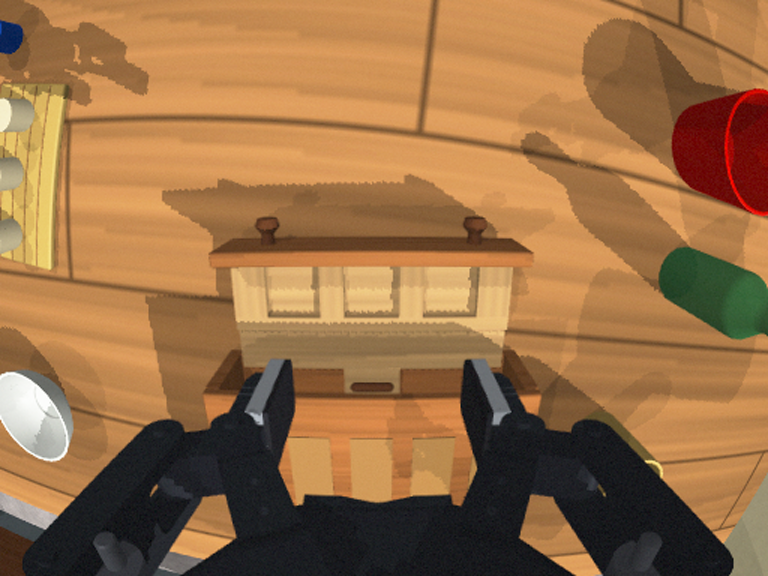

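The wrist view shows the drawer front at y≈250 and the wells' far edges at y≈317, spanning x 268–319, 345–398 and 425–476. The near edges are hidden by the front panel, so I use the far corners.

```bash
python3 - <<'E'
from h import *
d=np.load("w1.npz");m=dict(mtx=d["K"],view=d["V"])
P=lambda u,z:onz("wrist",(u[0]/1.5,u[1]/1.5),z,m)
a=np.deg2rad(6.5);ax=np.array([np.cos(a),np.sin(a)])
for l,r in(((268,317),(319,317)),((345,317),(398,317)),((425,316),(476,316))):
    p,q=P(l,.024),P(r,.024);c=(p+q)[:2]/2-.023*ax;print(p.round(4),q.round(4),np.linalg.norm(p-q).round(4),"centre",c.round(4))
p,q=P((209,266),.068),P((533,264),.068);print("panel inner top",p.round(4),q.round(4),np.linalg.norm(p-q))
p,q=P((205,397),.085),P((540,397),.085);print("roof front",p.round(4),q.round(4),np.linalg.norm(p-q))
p,q=P((222,244),.068),P((523,241),.068);print("panel outer top",p.round(4),q.round(4))
E
```

```text
[ 0.5669 -0.0051  0.024 ] [0.5616 0.0389 0.024 ] 0.0444 centre [0.5414 0.0143]
[0.559  0.0608 0.024 ] [0.554 0.105 0.024] 0.0445 centre [0.5336 0.0803]
[0.5506 0.1275 0.024 ] [0.546  0.1713 0.024 ] 0.044 centre [0.5254 0.1468]
panel inner top [ 0.5142 -0.0427  0.068 ] [0.4859 0.1951 0.068 ] 0.23944106728391953
roof front [ 0.617  -0.0429  0.085 ] [0.5868 0.2203 0.085 ] 0.264869160770422
panel outer top [ 0.4966 -0.0326  0.068 ] [0.4701 0.1839 0.068 ]
```

Call:
{"fn": "arm_command", "kwargs": {
  "rows": "0.3 12.2 -36.9 0 0 0 0;0.3 12.2 -36.9 0 0 0 0;0.3 12.2 -36.9 0 0 0 0;0.3 12.2 -36.9 0 0 0 0;0.3 12.2 -36.9 0 0 0 0"
}}

```text
time_s: 2.23
position: [0.4595, -0.1103, 0.2486]
tool_rot: [[-0.993, -0.116, 0.0], [-0.116, 0.993, -0.0], [-0.0, -0.0, -1.0]]
ft_force: [0.7, -0.4, -0.7]
grip_width: 0.0598
```

Call:
{"fn": "arm_command", "kwargs": {
  "rows": "0.3 12.2 -36.9 0 0 0 0;0.3 12.2 -36.9 0 0 0 0;0.3 12.2 -36.9 0 0 0 0;0.3 12.2 -36.9 0 0 0 0;0.3 12.2 -36.9 0 0 0 0"
}}

```text
time_s: 2.65
position: [0.4204, -0.3008, 0.2486]
tool_rot: [[-0.993, -0.116, 0.0], [-0.116, 0.993, -0.0], [-0.0, -0.0, -1.0]]
ft_force: [0.6, -0.2, 0.1]
grip_width: 0.0601
```

Call:
{"fn": "arm_command", "kwargs": {
  "rows": "0.3 0 0 0 0 0 0;0.3 0 0 0 0 0 0;0.3 0 0 0 0 0 0"
}}

```text
time_s: 2.9
position: [0.421, -0.299, 0.2483]
tool_rot: [[-0.993, -0.115, -0.0], [-0.115, 0.993, 0.001], [0.0, 0.001, -1.0]]
ft_force: [0.3, 0.4, 0.1]
grip_width: 0.0598
```

```bash
python3 - <<'E'
from h import *
s=readout.observe();m=eyes.camera_model("wrist");a=eyes.get_image("wrist")
im=np.ascontiguousarray(a[:,:,::-1]);cv2.imwrite("pics/w2.png",cv2.resize(im,(768,576),interpolation=2));np.savez("w2",K=m["mtx"],V=m["view"],im=a)
hsv=cv2.cvtColor(im,cv2.COLOR_BGR2HSV);k=(hsv[:,:,1]<80)&(hsv[:,:,2]>190)
for c,st in blobs(k,150):
    print(c,st,onz("wrist",c,.046,m).round(4))
E
```

```text
[261.5, 147.3] [247, 133, 30, 29, 674] [ 0.3926 -0.2899  0.046 ]
[243.4, 196.0] [230, 183, 28, 27, 596] [ 0.4515 -0.3038  0.046 ]
[233.7, 244.9] [221, 234, 27, 23, 491] [ 0.5161 -0.3091  0.046 ]
```

View pics/w2.png

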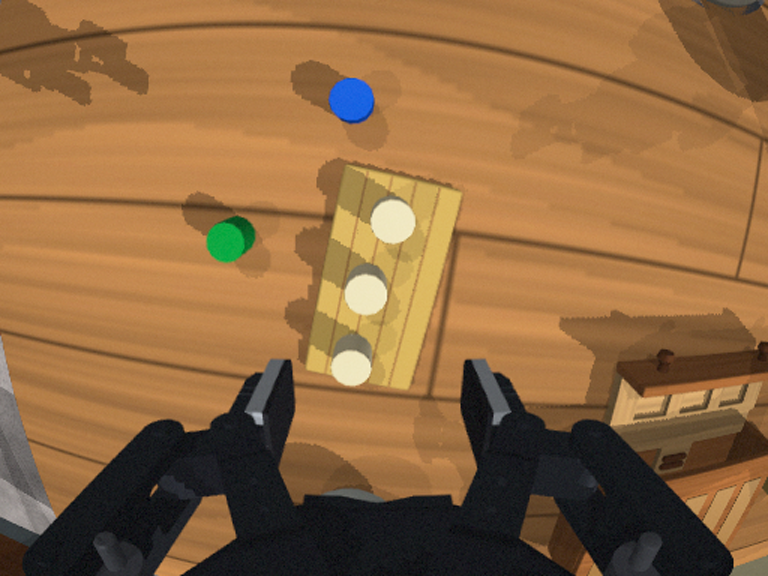

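The wrist view shows the three cream plugs at (392,221), (365,294) and (351,367), with blue and green clear of them. Both measurements agree within 2 mm. I take the far plug first.

Call:
{"fn": "arm_command", "kwargs": {
  "rows": "0.3 -31 -6.8 0 0 0 0;0.3 -31 -6.8 0 0 0 0;0.3 -31.2 -6.7 0 0 0 0;0.3 0 0 40 0 0 0;0.3 0 0 40 0 0 0"
}}

```text
time_s: 3.37
position: [0.5185, -0.3087, 0.1692]
tool_rot: [[-0.993, -0.118, 0.005], [-0.118, 0.993, -0.004], [-0.004, -0.005, -1.0]]
ft_force: [0.6, -0.8, -1.9]
grip_width: 0.0595
```

Call:
{"fn": "arm_command", "kwargs": {
  "rows": "0.3 0 0 40 0 0 0;0.3 0 0 40 0 0 0;0.3 0 0 32 0 0 0;0.3 0 0 20 0 0 0;0.3 0 0 0 0 0 0"
}}

```text
time_s: 3.78
position: [0.5146, -0.3067, 0.0325]
tool_rot: [[-0.993, -0.116, -0.006], [-0.116, 0.993, 0.005], [0.005, 0.006, -1.0]]
ft_force: [-0.3, -0.1, -0.3]
grip_width: 0.0596
```

Call:
{"fn": "arm_command", "kwargs": {
  "rows": "0.8 0 0 0 0 0 0;0.8 0 0 0 0 0 0;0.8 0 0 0 0 0 0;0.8 0 0 0 0 0 0;0.8 0 0 0 0 0 0",
  "squeeze": 25
}}

```text
time_s: 4.2
position: [0.5166, -0.3102, 0.0385]
tool_rot: [[-0.994, -0.114, 0.003], [-0.114, 0.994, -0.002], [-0.003, -0.002, -1.0]]
ft_force: [1.3, 2.9, 8.2]
grip_width: 0.0332
```

Call:
{"fn": "arm_command", "kwargs": {
  "rows": "0.8 0 0 -10 0 0 0;0.8 0 0 -25 0 0 0;0.8 0 0 -35 0 0 0;0.8 0 0 -35 0 0 0;0.8 0 0 -20 0 0 0"
}}

```text
time_s: 4.62
position: [0.5162, -0.3106, 0.1665]
tool_rot: [[-0.994, -0.113, 0.004], [-0.113, 0.994, -0.004], [-0.004, -0.005, -1.0]]
ft_force: [0.2, -1.3, -1.2]
grip_width: 0.033
```

Call:
{"fn": "arm_command", "kwargs": {
  "rows": "0.8 -5 37.6 0 0 0 0;0.8 -5 37.6 0 0 0 0;0.8 -5 37.6 0 0 0 0;0.8 -5 37.6 0 0 0 0;0.8 -5 37.6 0 0 0 0"
}}

```text
time_s: 5.03
position: [0.5187, -0.1188, 0.1626]
tool_rot: [[-0.994, -0.113, 0.001], [-0.113, 0.994, -0.001], [-0.001, -0.001, -1.0]]
ft_force: [1.1, -0.8, -0.1]
grip_width: 0.0329
```

Call:
{"fn": "arm_command", "kwargs": {
  "rows": "0.8 -5 37.6 0 0 0 0;0.8 -5 37.6 0 0 0 0;0.8 -5 37.6 0 0 0 0;0.8 -5 37.6 0 0 0 0;0.8 -5 37.6 0 0 0 0"
}}

```text
time_s: 5.45
position: [0.5223, 0.0709, 0.1626]
tool_rot: [[-0.994, -0.113, 0.001], [-0.113, 0.994, -0.0], [-0.001, -0.001, -1.0]]
ft_force: [0.4, 0.8, -1.2]
grip_width: 0.0328
```

Call:
{"fn": "arm_command", "kwargs": {
  "rows": "0.8 -5 37.6 0 0 0 0;0.8 -5 37.6 0 0 0 0;0.8 0 0 0 0 0 0;0.8 0 0 0 0 0 0;0.8 0 0 0 0 0 0"
}}

```text
time_s: 5.87
position: [0.524, 0.1447, 0.162]
tool_rot: [[-0.994, -0.114, 0.001], [-0.114, 0.994, -0.0], [-0.001, -0.0, -1.0]]
ft_force: [0.6, -0.9, -0.3]
grip_width: 0.0329
```

```bash
python3 - <<'E'
from h import *
s=readout.observe();print({k:np.round(s[k],4).tolist() for k in("time_s","position","tool_rot","ft_force","grip_width")})
a=eyes.get_image("wrist");cv2.imwrite("pics/w3.png",cv2.resize(a[:,:,::-1],(768,576),interpolation=2))
E
```

```text
{'time_s': 5.8667, 'position': [0.524, 0.1447, 0.162], 'tool_rot': [[-0.9935, -0.1138, 0.0008], [-0.1138, 0.9935, -0.0004], [-0.0008, -0.0005, -1.0]], 'ft_force': [0.6228, -0.9279, -0.2819], 'grip_width': 0.0329}
```

View pics/w3.png

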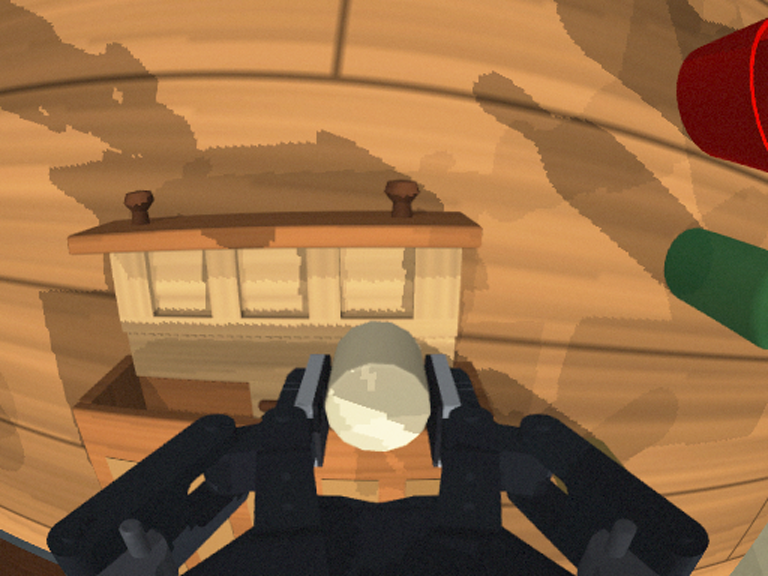

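Held plug (378,398) is upright between the pads, with well 2 below it. Lowering.

Call:
{"fn": "arm_command", "kwargs": {
  "rows": "0.8 -1.5 1.1 30 0 0 0;0.8 0 0 35 0 0 0;0.8 0 0 30 0 0 0;0.8 0 0 15 0 0 0;0.8 0 0 0 0 0 0"
}}

```text
time_s: 6.33
position: [0.5241, 0.1447, 0.0486]
tool_rot: [[-0.994, -0.111, -0.006], [-0.111, 0.994, -0.0], [0.006, 0.0, -1.0]]
ft_force: [-0.4, -0.1, -0.2]
grip_width: 0.0328
```

Call:
{"fn": "arm_command", "kwargs": {
  "rows": "0.8 0 0 1 0 0 0;0.8 0 0 1 0 0 0;0.8 0 0 1 0 0 0;0.8 0 0 0 0 0 0;0.8 0 0 0 0 0 0"
}}

```text
time_s: 6.75
position: [0.5257, 0.1463, 0.0491]
tool_rot: [[-0.994, -0.113, 0.001], [-0.113, 0.994, 0.0], [-0.001, -0.0, -1.0]]
ft_force: [-1.2, -0.4, -0.7]
grip_width: 0.0327
```

Call:
{"fn": "arm_command", "kwargs": {
  "rows": "0.8 0 0 1 0 0 0;0.8 0 0 1 0 0 0;0.8 0 0 0 0 0 0"
}}

```text
time_s: 7.0
position: [0.5255, 0.1464, 0.0465]
tool_rot: [[-0.994, -0.114, 0.0], [-0.114, 0.994, 0.0], [-0.0, -0.0, -1.0]]
ft_force: [-1.1, -0.1, 1.3]
grip_width: 0.0334
```

Call:
{"fn": "arm_command", "kwargs": {
  "rows": "0.8 0 0 1 0 0 0;0.8 0 0 0 0 0 0;0.8 0 0 0 0 0 0"
}}

```text
time_s: 7.25
position: [0.5261, 0.1465, 0.0464]
tool_rot: [[-0.994, -0.114, 0.003], [-0.114, 0.994, 0.0], [-0.003, -0.0, -1.0]]
ft_force: [-0.9, -0.1, 8.3]
grip_width: 0.0333
```

Contact at the expected floor height. Releasing, lifting and going back for the middle plug.

Call:
{"fn": "arm_command", "kwargs": {
  "rows": "0.4 0 0 0 0 0 0;0.4 0 0 0 0 0 0;0.4 0 0 0 0 0 0;0.4 0 0 -10 0 0 0;0.4 0 0 -25 0 0 0"
}}

```text
time_s: 7.67
position: [0.5239, 0.1462, 0.0786]
tool_rot: [[-0.994, -0.113, -0.006], [-0.113, 0.994, -0.0], [0.006, 0.0, -1.0]]
ft_force: [0.1, -0.3, 0.2]
grip_width: 0.0514
```

Call:
{"fn": "arm_command", "kwargs": {
  "rows": "0.3 0 0 -35 0 0 0;0.3 0 0 -35 0 0 0;0.3 0 0 -10 0 0 0;0.3 10.4 -36.5 0 0 0 0;0.3 10.4 -36.5 0 0 0 0"
}}

```text
time_s: 8.08
position: [0.5129, 0.0717, 0.1615]
tool_rot: [[-0.993, -0.117, 0.002], [-0.117, 0.993, -0.0], [-0.002, -0.001, -1.0]]
ft_force: [1.0, -1.3, -0.1]
grip_width: 0.0596
```

Call:
{"fn": "arm_command", "kwargs": {
  "rows": "0.3 10.4 -36.5 0 0 0 0;0.3 10.4 -36.5 0 0 0 0;0.3 10.4 -36.5 0 0 0 0;0.3 10.4 -36.5 0 0 0 0;0.3 10.4 -36.5 0 0 0 0"
}}

```text
time_s: 8.5
position: [0.4813, -0.1174, 0.1606]
tool_rot: [[-0.994, -0.114, 0.0], [-0.114, 0.994, -0.0], [-0.0, -0.0, -1.0]]
ft_force: [1.7, 0.1, -0.9]
grip_width: 0.0594
```

Call:
{"fn": "arm_command", "kwargs": {
  "rows": "0.3 10.4 -36.5 0 0 0 0;0.3 10.4 -36.5 0 0 0 0;0.3 10.4 -36.5 0 0 0 0;0.3 10.4 -36.5 0 0 0 0;0.3 10.4 -36.5 0 0 0 0"
}}

```text
time_s: 8.92
position: [0.4503, -0.3047, 0.1606]
tool_rot: [[-0.994, -0.113, -0.0], [-0.113, 0.994, 0.0], [0.0, 0.0, -1.0]]
ft_force: [1.3, -0.5, 0.0]
grip_width: 0.0597
```

Call:
{"fn": "arm_command", "kwargs": {
  "rows": "0.3 0 0 0 0 0 0;0.3 0 0 0 0 0 0;0.3 0 0 0 0 0 0"
}}

```text
time_s: 9.17
position: [0.4509, -0.3025, 0.1603]
tool_rot: [[-0.994, -0.113, -0.0], [-0.113, 0.994, 0.001], [0.0, 0.001, -1.0]]
ft_force: [0.1, 0.2, -0.0]
grip_width: 0.0599
```

```bash
python3 - <<'E'
from h import *
m=eyes.camera_model("wrist");a=eyes.get_image("wrist");t=eyes.get_image("top")
hsv=cv2.cvtColor(a,cv2.COLOR_RGB2HSV);k=(hsv[:,:,1]<80)&(hsv[:,:,2]>190)
for c,st in blobs(k,150): print(c,st,onz("wrist",c,.046,m).round(4))
o=np.vstack([cv2.resize(x[:,:,::-1],(400,300)) for x in (a,)]+[cv2.resize(t[140:215,170:270,::-1],(400,300),interpolation=2)])
cv2.imwrite("pics/c4.png",o)
hsv=cv2.cvtColor(t,cv2.COLOR_RGB2HSV);k=(hsv[:,:,1]<75)&(hsv[:,:,2]>190);k[:140]=0;k[240:]=0
for c,st in blobs(k,30): print("top",c,st,onz("top",c,.046).round(4),onz("top",c,.054).round(4))
E
```

```text
[273.6, 127.6] [254, 108, 40, 40, 1273] [ 0.3926 -0.29    0.046 ]
[248.5, 194.9] [230, 177, 38, 37, 1107] [ 0.4514 -0.3038  0.046 ]
top [208.4, 179.8] [204, 176, 9, 9, 63] [0.5263 0.1501 0.046 ] [0.5251 0.1493 0.054 ]
```

View pics/c4.png

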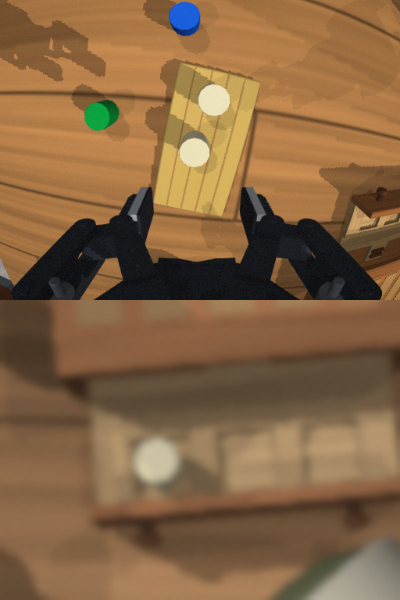

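Plug 1 stands in well 2; the two remaining plugs are at (214,100) and (194,152). Grasping the middle one.

Call:
{"fn": "arm_command", "kwargs": {
  "rows": "0.3 0 -1 35 0 0 0;0.3 0 0 40 0 0 0;0.3 0 0 30 0 0 0;0.3 0 0 17 0 0 0;0.3 0 0 0 0 0 0"
}}

```text
time_s: 9.68
position: [0.4503, -0.3015, 0.0352]
tool_rot: [[-0.993, -0.115, -0.005], [-0.115, 0.993, 0.005], [0.004, 0.006, -1.0]]
ft_force: [-0.5, 0.3, -0.5]
grip_width: 0.0599
```

Call:
{"fn": "arm_command", "kwargs": {
  "rows": "0.3 0 0 0 0 0 0;0.8 0 0 0 0 0 0;0.8 0 0 0 0 0 0;0.8 0 0 0 0 0 0;0.8 0 0 0 0 0 0"
}}

```text
time_s: 10.1
position: [0.4519, -0.3043, 0.0401]
tool_rot: [[-0.994, -0.114, 0.002], [-0.114, 0.994, -0.002], [-0.002, -0.002, -1.0]]
ft_force: [0.1, 1.5, 7.1]
grip_width: 0.0332
```

Call:
{"fn": "arm_command", "kwargs": {
  "rows": "0.8 0 0 0 0 0 0;0.8 0 0 0 0 0 0"
}}

```text
time_s: 10.27
position: [0.4519, -0.3043, 0.0401]
tool_rot: [[-0.994, -0.114, 0.002], [-0.114, 0.994, -0.002], [-0.002, -0.002, -1.0]]
ft_force: [1.5, 2.0, 6.2]
grip_width: 0.0333
```

Call:
{"fn": "arm_command", "kwargs": {
  "rows": "0.8 0 0 -10 0 0 0;0.8 0 0 -25 0 0 0;0.8 0 0 -35 0 0 0;0.8 0 0 -35 0 0 0;0.8 0 0 -20 0 0 0"
}}

```text
time_s: 10.68
position: [0.4518, -0.3046, 0.1683]
tool_rot: [[-0.994, -0.114, 0.004], [-0.114, 0.994, -0.004], [-0.003, -0.005, -1.0]]
ft_force: [0.2, 0.2, -0.3]
grip_width: 0.0332
```

Call:
{"fn": "arm_command", "kwargs": {
  "rows": "0.8 -12.5 37.2 0 0 0 0;0.8 -12.5 37.2 0 0 0 0;0.8 -12.5 37.2 0 0 0 0;0.8 -12.5 37.2 0 0 0 0;0.8 -12.5 37.2 0 0 0 0"
}}

```text
time_s: 11.1
position: [0.4922, -0.1104, 0.1647]
tool_rot: [[-0.994, -0.113, 0.001], [-0.113, 0.994, -0.001], [-0.001, -0.001, -1.0]]
ft_force: [0.5, -0.6, 0.1]
grip_width: 0.0331
```

Call:
{"fn": "arm_command", "kwargs": {
  "rows": "0.8 -12.5 37.2 0 0 0 0;0.8 -12.5 37.2 0 0 0 0;0.8 -12.5 37.2 0 0 0 0;0.8 -12.5 37.2 0 0 0 0;0.8 -12.5 37.2 0 0 0 0"
}}

```text
time_s: 11.52
position: [0.5332, 0.0818, 0.1647]
tool_rot: [[-0.994, -0.114, 0.002], [-0.114, 0.994, -0.0], [-0.002, -0.0, -1.0]]
ft_force: [0.7, -0.2, -0.1]
grip_width: 0.0333
```

Call:
{"fn": "arm_command", "kwargs": {
  "rows": "0.8 0 0 0 0 0 0;0.8 0 0 0 0 0 0;0.8 0 0 0 0 0 0"
}}

```text
time_s: 11.77
position: [0.5331, 0.0795, 0.1641]
tool_rot: [[-0.993, -0.114, 0.001], [-0.114, 0.993, -0.0], [-0.001, -0.001, -1.0]]
ft_force: [-0.2, -0.8, -1.4]
grip_width: 0.033
```

Call:
{"fn": "arm_command", "kwargs": {
  "rows": "0.8 0 0.5 30 0 0 0;0.8 0 0 35 0 0 0;0.8 0 0 30 0 0 0;0.8 0 0 17 0 0 0;0.8 0 0 0 0 0 0"
}}

```text
time_s: 12.18
position: [0.5318, 0.0787, 0.049]
tool_rot: [[-0.994, -0.111, -0.005], [-0.111, 0.994, 0.0], [0.005, 0.001, -1.0]]
ft_force: [0.2, 0.5, -0.7]
grip_width: 0.033
```

Call:
{"fn": "arm_command", "kwargs": {
  "rows": "0.8 0 0 1 0 0 0;0.8 0 0 1 0 0 0;0.8 0 0 1 0 0 0;0.8 0 0 0 0 0 0;0.8 0 0 0 0 0 0"
}}

```text
time_s: 12.6
position: [0.5334, 0.0802, 0.0491]
tool_rot: [[-0.994, -0.113, 0.001], [-0.113, 0.994, -0.0], [-0.001, -0.0, -1.0]]
ft_force: [-0.7, -0.4, -0.3]
grip_width: 0.033
```

Call:
{"fn": "arm_command", "kwargs": {
  "rows": "0.8 0 0 1 0 0 0;0.8 0 0 0 0 0 0;0.8 0 0 0 0 0 0"
}}

```text
time_s: 12.85
position: [0.5331, 0.0803, 0.0474]
tool_rot: [[-0.994, -0.114, 0.0], [-0.114, 0.994, 0.0], [-0.0, -0.0, -1.0]]
ft_force: [-0.1, -1.0, 0.5]
grip_width: 0.0333
```

Call:
{"fn": "arm_command", "kwargs": {
  "rows": "0.8 0 0 1 0 0 0;0.8 0 0 0 0 0 0;0.8 0 0 0 0 0 0"
}}

```text
time_s: 13.1
position: [0.5335, 0.0804, 0.0469]
tool_rot: [[-0.994, -0.114, 0.001], [-0.114, 0.994, 0.0], [-0.001, -0.0, -1.0]]
ft_force: [-0.3, 0.7, 5.6]
grip_width: 0.0329
```

Call:
{"fn": "arm_command", "kwargs": {
  "rows": "0.4 0 0 0 0 0 0;0.4 0 0 0 0 0 0;0.4 0 0 0 0 0 0;0.4 0 0 -10 0 0 0;0.4 0 0 -25 0 0 0"
}}

```text
time_s: 13.52
position: [0.5317, 0.0803, 0.0797]
tool_rot: [[-0.994, -0.113, -0.006], [-0.113, 0.994, 0.0], [0.006, 0.001, -1.0]]
ft_force: [-1.0, 0.3, 0.1]
grip_width: 0.0515
```

Call:
{"fn": "arm_command", "kwargs": {
  "rows": "0.4 0 0 -35 0 0 0;0.3 0 0 -35 0 0 0;0.3 0 0 -10 0 0 0;0.3 16.5 -32 0 0 0 0;0.3 16.5 -32 0 0 0 0"
}}

```text
time_s: 13.93
position: [0.5076, 0.0131, 0.1629]
tool_rot: [[-0.993, -0.117, 0.003], [-0.117, 0.993, -0.001], [-0.003, -0.001, -1.0]]
ft_force: [1.0, -0.8, -0.5]
grip_width: 0.0597
```

Call:
{"fn": "arm_command", "kwargs": {
  "rows": "0.3 16.5 -32 0 0 0 0;0.3 16.5 -32 0 0 0 0;0.3 16.5 -32 0 0 0 0;0.3 16.5 -32 0 0 0 0;0.3 16.5 -32 0 0 0 0"
}}

```text
time_s: 14.35
position: [0.4429, -0.1568, 0.1621]
tool_rot: [[-0.994, -0.114, 0.001], [-0.114, 0.994, -0.0], [-0.001, -0.0, -1.0]]
ft_force: [1.0, 0.9, 0.4]
grip_width: 0.0598
```

Call:
{"fn": "arm_command", "kwargs": {
  "rows": "0.3 16.5 -32 0 0 0 0;0.3 16.5 -32 0 0 0 0;0.3 16.5 -32 0 0 0 0;0.3 16.5 -32 0 0 0 0;0.3 0 0 0 0 0 0"
}}

```text
time_s: 14.77
position: [0.3911, -0.2952, 0.162]
tool_rot: [[-0.994, -0.109, 0.001], [-0.109, 0.994, -0.003], [-0.0, -0.003, -1.0]]
ft_force: [0.5, 0.0, 0.8]
grip_width: 0.0596
```

Call:
{"fn": "arm_command", "kwargs": {
  "rows": "0.3 0 0 0 0 0 0;0.3 0 0 0 0 0 0"
}}

```text
time_s: 14.93
position: [0.3927, -0.2896, 0.1616]
tool_rot: [[-0.994, -0.113, 0.0], [-0.113, 0.994, 0.0], [-0.0, 0.0, -1.0]]
ft_force: [-0.4, 0.3, -0.7]
grip_width: 0.0599
```

```bash
python3 - <<'E'
from h import *
m=eyes.camera_model("wrist");a=eyes.get_image("wrist");t=eyes.get_image("top")
hsv=cv2.cvtColor(a,cv2.COLOR_RGB2HSV);k=(hsv[:,:,1]<80)&(hsv[:,:,2]>190)
for c,st in blobs(k,150): print(c,st,onz("wrist",c,.046,m).round(4))
hsv=cv2.cvtColor(t,cv2.COLOR_RGB2HSV);k=(hsv[:,:,1]<75)&(hsv[:,:,2]>190);k[:140]=0;k[240:]=0
for c,st in blobs(k,30): print("top",c,st,onz("top",c,.054).round(4))
E
```

```text
[249.9, 193.7] [231, 176, 39, 37, 1099] [ 0.3924 -0.29    0.046 ]
[495.5, 316.1] [488, 308, 16, 17, 155] [0.5409 0.0936 0.046 ]
top [230.2, 177.6] [226, 174, 9, 8, 57] [0.5335 0.083  0.054 ]
top [208.6, 179.5] [205, 176, 8, 8, 55] [0.5261 0.1488 0.054 ]
```

Plugs stand in wells 1 and 2. TCP is exactly over the last one.

Call:
{"fn": "arm_command", "kwargs": {
  "rows": "0.3 0 0 35 0 0 0;0.3 0 0 40 0 0 0;0.3 0 0 30 0 0 0;0.3 0 0 18 0 0 0;0.3 0 0 0 0 0 0"
}}

```text
time_s: 15.45
position: [0.392, -0.2877, 0.0355]
tool_rot: [[-0.993, -0.115, -0.004], [-0.115, 0.993, 0.005], [0.004, 0.006, -1.0]]
ft_force: [-0.0, 0.5, 0.2]
grip_width: 0.0599
```

Call:
{"fn": "arm_command", "kwargs": {
  "rows": "0.3 0 0 0 0 0 0;0.8 0 0 0 0 0 0;0.8 0 0 0 0 0 0;0.8 0 0 0 0 0 0;0.8 0 0 0 0 0 0"
}}

```text
time_s: 15.87
position: [0.3934, -0.2904, 0.0399]
tool_rot: [[-0.994, -0.114, 0.002], [-0.114, 0.994, -0.002], [-0.002, -0.002, -1.0]]
ft_force: [0.4, 1.8, 5.0]
grip_width: 0.0329
```

Call:
{"fn": "arm_command", "kwargs": {
  "rows": "0.8 0 0 0 0 0 0;0.8 0 0 0 0 0 0"
}}

```text
time_s: 16.03
position: [0.3934, -0.2904, 0.0399]
tool_rot: [[-0.994, -0.114, 0.002], [-0.114, 0.994, -0.002], [-0.002, -0.002, -1.0]]
ft_force: [0.8, 1.6, 5.6]
grip_width: 0.0333
```

Call:
{"fn": "arm_command", "kwargs": {
  "rows": "0.8 0 0 -10 0 0 0;0.8 0 0 -25 0 0 0;0.8 0 0 -35 0 0 0;0.8 0 0 -35 0 0 0;0.8 0 0 -20 0 0 0"
}}

```text
time_s: 16.45
position: [0.3933, -0.2906, 0.1679]
tool_rot: [[-0.994, -0.114, 0.004], [-0.114, 0.994, -0.005], [-0.003, -0.005, -1.0]]
ft_force: [1.1, 0.3, -0.3]
grip_width: 0.0335
```

Call:
{"fn": "arm_command", "kwargs": {
  "rows": "0.8 -20.2 31.7 0 0 0 0;0.8 -20.2 31.7 0 0 0 0;0.8 -20.2 31.7 0 0 0 0;0.8 -20.2 31.7 0 0 0 0;0.8 -20.2 31.7 0 0 0 0"
}}

```text
time_s: 16.87
position: [0.4756, -0.1194, 0.1646]
tool_rot: [[-0.994, -0.113, 0.002], [-0.113, 0.994, -0.001], [-0.002, -0.001, -1.0]]
ft_force: [0.9, -1.0, -0.3]
grip_width: 0.0332
```

Call:
{"fn": "arm_command", "kwargs": {
  "rows": "0.8 -20.2 31.7 0 0 0 0;0.8 -20.2 31.7 0 0 0 0;0.8 -20.2 31.7 0 0 0 0;0.8 -20.2 31.7 0 0 0 0;0.8 0 0 0 0 0 0"
}}

```text
time_s: 17.28
position: [0.5426, 0.0192, 0.1645]
tool_rot: [[-0.993, -0.119, 0.003], [-0.119, 0.993, 0.001], [-0.003, 0.001, -1.0]]
ft_force: [-1.5, 0.4, 0.3]
grip_width: 0.0332
```

Call:
{"fn": "arm_command", "kwargs": {
  "rows": "0.8 0 0 0 0 0 0;0.8 0 0 0 0 0 0"
}}

```text
time_s: 17.45
position: [0.5407, 0.0139, 0.164]
tool_rot: [[-0.993, -0.114, 0.001], [-0.114, 0.993, -0.0], [-0.001, -0.0, -1.0]]
ft_force: [-1.0, 0.1, 0.3]
grip_width: 0.0331
```

Call:
{"fn": "arm_command", "kwargs": {
  "rows": "0.8 0 0.4 30 0 0 0;0.8 0 0 35 0 0 0;0.8 0 0 30 0 0 0;0.8 0 0 17 0 0 0;0.8 0 0 0 0 0 0"
}}

```text
time_s: 17.87
position: [0.5394, 0.0132, 0.0491]
tool_rot: [[-0.994, -0.111, -0.005], [-0.111, 0.994, 0.001], [0.005, 0.001, -1.0]]
ft_force: [-0.1, -0.2, -0.6]
grip_width: 0.0328
```

Call:
{"fn": "arm_command", "kwargs": {
  "rows": "0.8 0 0 1 0 0 0;0.8 0 0 1 0 0 0;0.8 0 0 1 0 0 0;0.8 0 0 0 0 0 0;0.8 0 0 0 0 0 0"
}}

```text
time_s: 18.28
position: [0.5412, 0.0143, 0.0491]
tool_rot: [[-0.994, -0.113, 0.001], [-0.113, 0.994, -0.0], [-0.001, -0.0, -1.0]]
ft_force: [0.9, -0.3, -0.5]
grip_width: 0.0332
```

Call:
{"fn": "arm_command", "kwargs": {
  "rows": "0.8 0 0 1 0 0 0;0.8 0 0 0 0 0 0;0.8 0 0 0 0 0 0"
}}

```text
time_s: 18.53
position: [0.5409, 0.0145, 0.0474]
tool_rot: [[-0.994, -0.114, 0.0], [-0.114, 0.994, -0.0], [-0.0, -0.0, -1.0]]
ft_force: [0.4, 0.5, -0.0]
grip_width: 0.033
```

Call:
{"fn": "arm_command", "kwargs": {
  "rows": "0.8 0 0 0.5 0 0 0;0.8 0 0 0 0 0 0;0.4 0 0 0 0 0 0;0.4 0 0 0 0 0 0;0.4 0 0 0 0 0 0"
}}

```text
time_s: 18.95
position: [0.5409, 0.0144, 0.0467]
tool_rot: [[-0.994, -0.114, -0.0], [-0.114, 0.994, 0.0], [0.0, 0.0, -1.0]]
ft_force: [0.2, 0.2, -0.2]
grip_width: 0.0512
```

Call:
{"fn": "arm_command", "kwargs": {
  "rows": "0.4 0 0 -10 0 0 0;0.4 0 0 -35 0 0 0;0.4 0 0 -40 0 0 0;0.7 0 0 -35 0 0 0;1 0 0 0 0 0 0"
}}

```text
time_s: 19.37
position: [0.5434, 0.0141, 0.1742]
tool_rot: [[-0.993, -0.114, 0.012], [-0.114, 0.994, -0.002], [-0.012, -0.004, -1.0]]
ft_force: [0.1, 0.4, 1.0]
grip_width: 0.028
```

Call:
{"fn": "arm_command", "kwargs": {
  "rows": "1 27.3 22 0 0 0 0;1 27.3 22 0 0 0 0;1 27.2 22 0 0 0 0;1 0 0 0 0 0 0;1 0 0 0 0 0 0"
}}

```text
time_s: 19.78
position: [0.4513, 0.0714, 0.1676]
tool_rot: [[-0.993, -0.115, 0.001], [-0.115, 0.993, -0.0], [-0.001, -0.0, -1.0]]
ft_force: [1.0, -0.1, 0.6]
grip_width: 0.0001
```

```bash
python3 - <<'E'
from h import *
s=readout.observe();print({k:np.round(s[k],4).tolist() for k in("time_s","position","ft_force","grip_width")})
a=eyes.get_image("wrist");t=eyes.get_image("top");m=eyes.camera_model("wrist");np.savez("w5",K=m["mtx"],V=m["view"],im=a)
o=np.hstack([a[:,:,::-1],cv2.resize(t[140:236,170:240,::-1],(280,384),interpolation=2)]);cv2.imwrite("pics/c5.png",o)
E
```

```text
{'time_s': 19.7833, 'position': [0.4513, 0.0714, 0.1676], 'ft_force': [1.0172, -0.1135, 0.5541], 'grip_width': 0.0001}
```

View pics/c5.png

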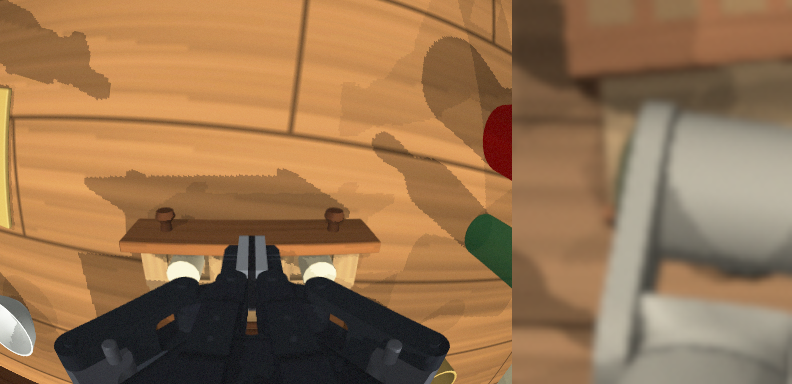

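Plugs in wells 0 and 2 stand upright at (183,272) and (320,272). The closed fingers are centred ahead of the panel (up in the picture), between the knobs. Lowering in front of it.

Call:
{"fn": "arm_command", "kwargs": {
  "rows": "1 3 0 30 0 0 0;1 0 0 35 0 0 0;1 0 0 30 0 0 0;1 0 0 20 0 0 0;1 0 0 7 0 0 0"
}}

```text
time_s: 20.3
position: [0.449, 0.0698, 0.0422]
tool_rot: [[-0.994, -0.112, -0.004], [-0.112, 0.994, 0.0], [0.004, 0.001, -1.0]]
ft_force: [-0.6, 0.6, 0.3]
grip_width: -0.0006
```

Call:
{"fn": "arm_command", "kwargs": {
  "rows": "1 0 0 0 0 0 0;1 0 0 0 0 0 0;1 -8 0 0 0 0 0;1 -8 0 0 0 0 0;1 0 0 0 0 0 0"
}}

```text
time_s: 20.72
position: [0.4677, 0.0721, 0.046]
tool_rot: [[-0.994, -0.113, 0.004], [-0.113, 0.994, -0.0], [-0.004, -0.001, -1.0]]
ft_force: [-0.5, -0.1, -0.4]
grip_width: -0.0001
```

Call:
{"fn": "arm_command", "kwargs": {
  "rows": "1 -3 0 0 0 0 0;1 -3 0 0 0 0 0;1 -3 0 0 0 0 0;1 -3 0 0 0 0 0;1 -3 0 0 0 0 0"
}}

```text
time_s: 21.13
position: [0.48, 0.0739, 0.0448]
tool_rot: [[-0.994, -0.114, -0.001], [-0.114, 0.994, -0.0], [0.001, 0.0, -1.0]]
ft_force: [-0.6, -0.9, 0.6]
grip_width: 0.0004
```

```bash
cat > l.py <<'E'
from h import *
s=readout.observe();T=np.array(s["tool_rot"]);print(s["time_s"],np.round(s["position"],4),"push axis pos",round(float(np.dot(np.array(s["position"])[:2],[.9935,.114])),4),"f along",round(float(np.dot(np.array(s["ft_force"])[:2],[.9935,.114])),2))
E
python3 l.py
```

```text
21.1333 [0.48   0.0739 0.0448] push axis pos 0.4853 f along -0.72
```

Call:
{"fn": "arm_command", "kwargs": {
  "rows": "1 -3 0 0 0 0 0;1 -3 0 0 0 0 0;1 -3 0 0 0 0 0;1 -3 0 0 0 0 0;1 -3 0 0 0 0 0"
}}

```text
time_s: 21.55
position: [0.4951, 0.0757, 0.0448]
tool_rot: [[-0.994, -0.113, -0.0], [-0.113, 0.994, 0.0], [0.0, 0.0, -1.0]]
ft_force: [-1.4, -0.3, 0.8]
grip_width: -0.0
```

Call:
{"fn": "arm_command", "kwargs": {
  "rows": "1 -3 0 0 0 0 0;1 -3 0 0 0 0 0;1 -3 0 0 0 0 0;1 -3 0 0 0 0 0;1 -3 0 0 0 0 0"
}}

```text
time_s: 21.97
position: [0.5101, 0.0774, 0.0448]
tool_rot: [[-0.994, -0.113, -0.0], [-0.113, 0.994, 0.0], [0.0, 0.0, -1.0]]
ft_force: [-1.7, -0.3, 0.6]
grip_width: 0.0001
```

Call:
{"fn": "arm_command", "kwargs": {
  "rows": "1 -2 0 0 0 0 0;1 -2 0 0 0 0 0;1 -2 0 0 0 0 0;1 -1 0 0 0 0 0;1 0 0 0 0 0 0"
}}

```text
time_s: 22.38
position: [0.5171, 0.078, 0.0448]
tool_rot: [[-0.994, -0.113, 0.001], [-0.113, 0.994, -0.0], [-0.001, -0.0, -1.0]]
ft_force: [-0.6, 0.2, 0.0]
grip_width: 0.0
```

```bash
python3 l.py; python3 - <<'E'
from h import *
a=eyes.get_image("wrist");t=eyes.get_image("top")
cv2.imwrite("pics/c6.png",np.hstack([a[:,:,::-1],cv2.resize(t[140:236,170:240,::-1],(280,384),interpolation=2)]))
E
```

```text
22.3833 [0.5171 0.078  0.0448] push axis pos 0.5227 f along -0.54
```

View pics/c6.png

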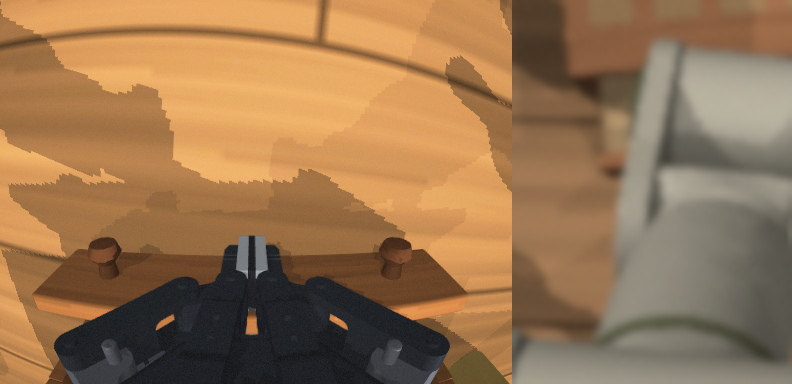

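The closed fingers press on the plain middle of the front, between the knobs. Now slow feeling.

Call:
{"fn": "arm_command", "kwargs": {
  "rows": "1 -2 0 0 0 0 0;1 -2 0 0 0 0 0;1 -2 0 0 0 0 0;1 -2 0 0 0 0 0;1 -1 0 0 0 0 0"
}}

```text
time_s: 22.9
position: [0.5261, 0.0791, 0.0449]
tool_rot: [[-0.994, -0.113, 0.0], [-0.113, 0.994, 0.0], [-0.0, -0.0, -1.0]]
ft_force: [-2.0, 0.4, 0.7]
grip_width: 0.0001
```

Call:
{"fn": "arm_command", "kwargs": {
  "rows": "1 -1 0 0 0 0 0;1 -1 0 0 0 0 0;1 -1 0 0 0 0 0;1 -1 0 0 0 0 0;1 -1 0 0 0 0 0"
}}

```text
time_s: 23.32
position: [0.5308, 0.0797, 0.0448]
tool_rot: [[-0.994, -0.114, 0.0], [-0.114, 0.994, -0.0], [-0.0, -0.0, -1.0]]
ft_force: [-1.1, -0.0, 0.6]
grip_width: 0.0
```

Call:
{"fn": "arm_command", "kwargs": {
  "rows": "1 -1 0 0 0 0 0;1 -1 0 0 0 0 0;1 -1 0 0 0 0 0;1 -1 0 0 0 0 0"
}}

```text
time_s: 23.65
position: [0.5348, 0.0801, 0.0448]
tool_rot: [[-0.994, -0.113, 0.0], [-0.113, 0.994, -0.0], [-0.0, -0.0, -1.0]]
ft_force: [-1.8, 0.6, 1.2]
grip_width: -0.0001
```

Call:
{"fn": "arm_command", "kwargs": {
  "rows": "1 -1 0 0 0 0 0;1 -1 0 0 0 0 0;1 -1 0 0 0 0 0;1 -1 0 0 0 0 0"
}}

```text
time_s: 23.98
position: [0.5387, 0.0806, 0.0448]
tool_rot: [[-0.994, -0.113, -0.0], [-0.113, 0.994, -0.0], [0.0, -0.0, -1.0]]
ft_force: [-1.5, -0.8, 1.1]
grip_width: 0.0002
```

No resistance yet; from first resistance to the stop is 15.5 mm, so 10–12 mm per batch is safe.

Call:
{"fn": "arm_command", "kwargs": {
  "rows": "1 -1 0 0 0 0 0;1 -1 0 0 0 0 0;1 -1 0 0 0 0 0;1 -1 0 0 0 0 0"
}}

```text
time_s: 24.32
position: [0.5427, 0.0811, 0.0448]
tool_rot: [[-0.994, -0.113, -0.0], [-0.113, 0.994, -0.0], [0.0, -0.0, -1.0]]
ft_force: [-1.8, -0.3, 1.1]
grip_width: 0.0001
```

Call:
{"fn": "arm_command", "kwargs": {
  "rows": "1 -1 0 0 0 0 0;1 -1 0 0 0 0 0;1 -1 0 0 0 0 0"
}}

```text
time_s: 24.57
position: [0.5448, 0.0814, 0.0447]
tool_rot: [[-0.994, -0.114, -0.002], [-0.114, 0.994, -0.0], [0.002, 0.0, -1.0]]
ft_force: [-7.9, -1.9, 3.3]
grip_width: 0.0001
```

Call:
{"fn": "arm_command", "kwargs": {
  "rows": "1 -1 0 0 0 0 0;1 -1 0 0 0 0 0;1 -1 0 0 0 0 0"
}}

```text
time_s: 24.82
position: [0.5477, 0.0817, 0.0446]
tool_rot: [[-0.994, -0.114, -0.002], [-0.114, 0.994, -0.0], [0.002, 0.0, -1.0]]
ft_force: [-4.8, -1.3, 1.8]
grip_width: -0.0
```

Resistance started at about x=0.544. Continuing in small steps.

Call:
{"fn": "arm_command", "kwargs": {
  "rows": "1 -1 0 0 0 0 0;1 -1 0 0 0 0 0"
}}

```text
time_s: 24.98
position: [0.5502, 0.082, 0.0447]
tool_rot: [[-0.994, -0.113, -0.001], [-0.113, 0.994, 0.0], [0.001, 0.0, -1.0]]
ft_force: [-3.5, 0.4, 0.0]
grip_width: 0.0
```

Call:
{"fn": "arm_command", "kwargs": {
  "rows": "1 -1 0 0 0 0 0;1 -1 0 0 0 0 0"
}}

```text
time_s: 25.15
position: [0.5528, 0.0823, 0.0447]
tool_rot: [[-0.994, -0.113, 0.0], [-0.113, 0.994, 0.0], [-0.0, 0.0, -1.0]]
ft_force: [-1.2, 0.1, -0.4]
grip_width: 0.0
```

Call:
{"fn": "arm_command", "kwargs": {
  "rows": "1 -1 0 0 0 0 0;1 -1 0 0 0 0 0"
}}

```text
time_s: 25.32
position: [0.5551, 0.0824, 0.0449]
tool_rot: [[-0.994, -0.113, 0.001], [-0.113, 0.994, -0.0], [-0.001, -0.0, -1.0]]
ft_force: [-0.5, 0.6, 0.3]
grip_width: -0.0001
```

Over the hump: the force has dropped and the drawer has pulled itself in. Following on slowly to feel the stop.

Call:
{"fn": "arm_command", "kwargs": {
  "rows": "1 -1 0 0 0 0 0;1 -1 0 0 0 0 0"
}}

```text
time_s: 25.48
position: [0.5571, 0.0826, 0.045]
tool_rot: [[-0.994, -0.113, 0.001], [-0.113, 0.994, -0.0], [-0.001, -0.0, -1.0]]
ft_force: [0.7, -0.0, 0.2]
grip_width: 0.0001
```

Call:
{"fn": "arm_command", "kwargs": {
  "rows": "1 -1 0 0 0 0 0;1 0 0 0 0 0 0"
}}

```text
time_s: 25.65
position: [0.5576, 0.0827, 0.0448]
tool_rot: [[-0.994, -0.113, -0.0], [-0.113, 0.994, -0.0], [0.0, -0.0, -1.0]]
ft_force: [-0.6, 0.4, 0.9]
grip_width: -0.0
```

Call:
{"fn": "arm_command", "kwargs": {
  "rows": "1 -1 0 0 0 0 0;1 0 0 0 0 0 0"
}}

```text
time_s: 25.82
position: [0.5579, 0.0829, 0.0447]
tool_rot: [[-0.994, -0.113, -0.002], [-0.113, 0.994, -0.0], [0.002, 0.0, -1.0]]
ft_force: [-3.7, -0.7, 1.1]
grip_width: 0.0
```

Call:
{"fn": "arm_command", "kwargs": {
  "rows": "1 -1 0 0 0 0 0;1 0 0 0 0 0 0"
}}

```text
time_s: 25.98
position: [0.5591, 0.083, 0.0447]
tool_rot: [[-0.994, -0.113, -0.001], [-0.113, 0.994, -0.0], [0.001, 0.0, -1.0]]
ft_force: [-2.9, 0.0, 0.2]
grip_width: 0.0001
```

Call:
{"fn": "arm_command", "kwargs": {
  "rows": "1 -1 0 0 0 0 0;1 0 0 0 0 0 0"
}}

```text
time_s: 26.15
position: [0.5591, 0.0831, 0.0445]
tool_rot: [[-0.994, -0.114, -0.004], [-0.114, 0.994, -0.0], [0.004, 0.0, -1.0]]
ft_force: [-8.9, -1.9, 2.7]
grip_width: 0.0003
```

Call:
{"fn": "arm_command", "kwargs": {
  "rows": "1 -0.6 0 0 0 0 0;1 0 0 0 0 0 0"
}}

```text
time_s: 26.32
position: [0.5591, 0.0832, 0.0445]
tool_rot: [[-0.993, -0.114, -0.005], [-0.114, 0.994, -0.0], [0.005, 0.0, -1.0]]
ft_force: [-11.9, -1.9, 5.6]
grip_width: 0.0002
```

Stopped firmly at 12 N, with x no longer advancing. Backing off, lifting away and checking.

Call:
{"fn": "arm_command", "kwargs": {
  "rows": "1 2 0 0 0 0 0;1 3 0 0 0 0 0;1 20 0 0 0 0 0;1 30 0 0 0 0 0;1 10 0 -20 0 0 0"
}}

```text
time_s: 26.73
position: [0.492, 0.0759, 0.0623]
tool_rot: [[-0.994, -0.113, -0.008], [-0.113, 0.994, 0.001], [0.008, 0.002, -1.0]]
ft_force: [-0.3, 1.1, -1.0]
grip_width: -0.0002
```

Call:
{"fn": "arm_command", "kwargs": {
  "rows": "1 0 0 -40 0 0 0;1 0 0 -40 0 0 0;1 0 0 -40 0 0 0;1 20 0 -30 0 0 0;1 30 0 0 0 0 0"
}}

```text
time_s: 27.15
position: [0.4502, 0.0698, 0.2204]
tool_rot: [[-0.993, -0.114, 0.014], [-0.114, 0.994, -0.001], [-0.013, -0.003, -1.0]]
ft_force: [0.9, -0.5, 0.8]
grip_width: -0.0001
```

Call:
{"fn": "arm_command", "kwargs": {
  "rows": "1 30 0 0 0 0 0;1 30 0 0 0 0 0;1 30 0 0 0 0 0;1 0 0 0 0 0 0;1 0 0 0 0 0 0"
}}

```text
time_s: 27.57
position: [0.3571, 0.0598, 0.2154]
tool_rot: [[-0.994, -0.113, 0.003], [-0.113, 0.994, -0.0], [-0.003, -0.001, -1.0]]
ft_force: [0.6, 0.2, -0.2]
grip_width: 0.0001
```

```bash
python3 l.py; python3 - <<'E'
from h import *
b=eyes.get_image("scene");t=eyes.get_image("top");a=eyes.get_image("wrist")
sc=cv2.resize(b[:,:,::-1],(400,300));tt=cv2.resize(t[80:260,60:300,::-1],(400,300),interpolation=2)
z=cv2.resize(b[140:290,220:420,::-1],(400,300),interpolation=2);w=cv2.resize(a[:,:,::-1],(400,300))
cv2.imwrite("pics/c7.png",np.vstack([np.hstack([sc,tt]),np.hstack([z,w])]))
E
```

```text
27.5667 [0.3571 0.0598 0.2154] push axis pos 0.3616 f along 0.66
```

View pics/c7.png

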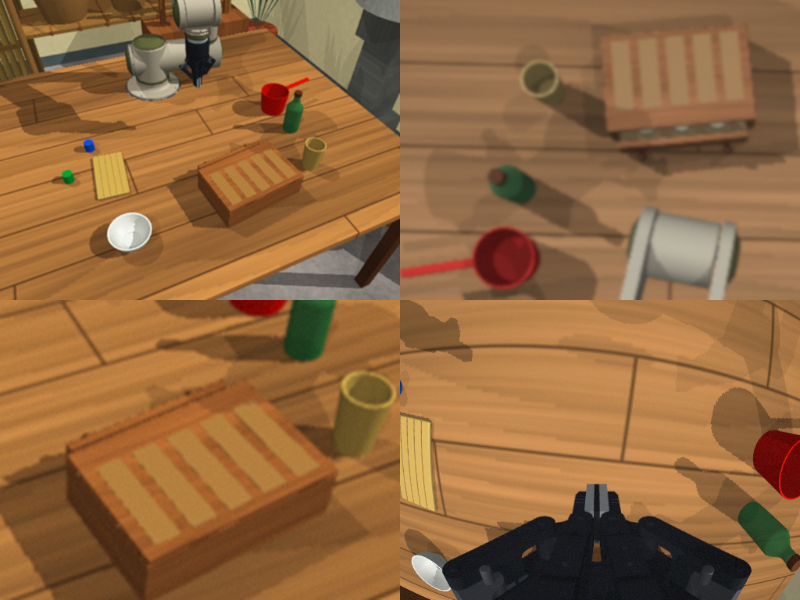

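Final picture: the tray is empty, green and blue plugs and the other things are in place, and the drawer is nearly closed with three pale plug tops in a row at about (645–715,130). One numeric check that the drawer has stayed in, then hand in.

```bash
python3 - <<'E'
from h import *
from rig import env
p=onz("top",(60+280/1.6667,80+147/1.6667),.068);print("front edge",p.round(4),"axis",np.dot(p[:2],[.9935,.114]).round(4),"expected ~",round(.5591*.9935+.0832*.114+.011-.0015,4))
print(env.close_job())
E
```

```text
front edge [0.56   0.0899 0.068 ] axis 0.5666 expected ~ 0.5745
the job is handed in; nothing more can be done
None
```

All three cream soap plugs are in the drawer, one standing in each well. I pushed the drawer in until it went over its catch and onto the stop, then handed the job in at about 27.7 s.

- **Placing:** Each plug came to rest at the expected floor height of its well. Afterwards I saw the plugs in wells 1 and 2 from above, and those in wells 0 and 2 upright from the wrist camera. The last picture shows three pale tops in a row.
- **Closing:** Resistance began at about x = 0.544 with a peak reading of about 8 N. It then fell to zero as the drawer pulled itself in. The push stopped firmly at x = 0.559 with 12 N, below the 18 N limit.
- **Surroundings:** In the last picture the tray is empty, and the blue and green look-alikes, bowl, bottle, cup and dipper look unmoved. The arm stands clear of everything.
- **Check that disagreed:** A rough reading of the drawer front from the last top image put it about 8 mm further out than expected. I picked that pixel by eye at about 3 mm per pixel, and the expected value rests on an assumed finger thickness. I relied on the felt hump and stop instead, so the images alone do not prove the drawer stayed seated.

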